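# Put the blue test-tile tray away under the drying shelf

## Robot

A 7-joint arm with a two-finger parallel gripper is mounted at the origin on the work surface. World frame = base frame: x ahead of the robot, y to its left, z up, the work surface at z = 0. Lengths are in m, angles in rad, forces in N, time in s.
With the tool pointing down it reaches from about 0.425 to 0.825 m from the base axis. Payload 3.6 kg.
Tool frame: the origin (TCP) lies on the centre line of the jaws, within the pads' length; the fingertips stand robot.nose_length ahead of it and the grasp point (between the pads) lies 5 mm behind it (robot.nose_length is the distance from the TCP to the fingertips, in m); z points along the fingers, y is the line along which they close (so a half turn about z gives the same grasp; the last joint's range is limited). The gripper opens to 85 mm and grips with 20 to 120 N. Pads are 22 mm wide; open, the fingers measure 114 mm over their backs; the gripper's body (76 mm by 85 mm) begins 54 mm behind the grasp point. The pads swing forward as they close: fully open they stand 13 mm farther back than shut.
Start: joints at [1.177, 0.615, -0.013, 1.423, 0.008, 1.103, -0.04], TCP at [0.233, -0.607, 0.245] pointing down, gripper open.
Joint ranges: [-3.12, 3.12], [-0.3, 2.06], [-1.34, 1.32], [0.26, 2.42], [-1.36, 4.5], [0.01, 1.98], [-2.84, 2.84]. Speed limits (rad/s): [2.79, 2.79, 3.14, 3.14, 3.14, 3.14, 3.14].

## Interface

Orientations are given as a unit quaternion [w, x, y, z].
In Python, from rig import robot gives the robot as it stands. The module is installed in compiled form; this text tells all that it offers.
- The arm moves only by the tool carry_out, never from a script. Its argument "motion" is one flat list of numbers, 5 for each row, row after row: the shift along the tool's x, y, z normalised to -1 to 1, where 1 is 80 mm, then the turn about the tool's z normalised to -1 to 1, where 1 is 45 degrees, then the closure, from 0 (fully open) to 1 (shut). A call has exactly 10 rows; each row shifts and turns the commanded pose from where the row before left it, along the tool's axes as they then stand; what a row does not reach is not made up. A row lasts 1/8 s, in which the tool goes at most 62.5 mm and 10.7 degrees, less where a joint would pass 70% of its speed; a pose out of reach is approached as far as the arm can. A call with a number of a shift or a turn outside -1 to 1 is refused whole. A call with a gripper value outside its range is refused whole. The fingers move at their own pace and stop on an object; "newtons" is the grip in N (left out, the last holds). Time passes only in rows, so rows that do not move let the fingers close, or fill a call up. It gives the time, the measured TCP pose, the force, the opening and the grip force at its end, in the units of the state.
- robot.get_obs(): the state, without advancing time (a new reading comes with each control period).
- robot.get_image(name): name is "side" or "top"; returns (picture, depth): 420x560x3 uint8, blue, green, red; 420x560 float32, m along the optical axis (not along the pixel's ray), 0 where there is no reading.
- robot.get_calibration(name): a dict with "vfov" (degrees; the focal length in pixels is half the picture's height over the tangent of half this angle, whatever the lens; pixels are square), "cx", "cy" (the principal point, pixels), "xyz" and "rotation" of the camera in the world. Camera axes: x right, y down, z forward; pixel columns grow to the right and rows downward; lengths in m; the calibration is good to about 2 mm. A picture is of the moment at which its call begins. get_calibration takes no time and is no camera call.
- robot.hand_in(): hands the job in; it is judged then, once.
The state is a dict: "t": time; "qpos": joint angles; "joint_velocities": joint speeds; "joint_torque": joint torques, N m; "position": TCP position; "tool_rot": TCP orientation; "contact_force": force on the tool from outside, world axes, zero at the start; "moment": the same for the moment, N m; "finger_gap": finger opening in m; "grip_force": force on a finger pad.
Only numpy, scipy, OpenCV 4.12 (cv2) and the standard library are available. Lean on these libraries where they do the work, as an engineer would, in place of code of your own. Each camera call takes 0.05 s, during which the arm holds its last target. There are 200 camera calls.

## Task

Slide the blue-handled tray of test tiles along the tabletop, tiles first, in under the front of the low drying shelf until the whole tray is under the board and only its handle sticks out, pointing straight out in front. Keep the tray down on the table and do not let it or the robot bump the shelf, its legs or its underside. Leave the vase on the shelf and the yellow-handled tray as they are, and let go at the end.

Things in the scene. Friction and masses are not known exactly. Their poses are not given: they have to be found in the camera images.
- blue_tray: (Sizes in mm.) Low open wooden tray of blue tiles (fixed in), loose, about 300 g, with a blue bar handle. Origin at table level under the handle's grip; x runs along the handle to the tray, z up. Handle: x -30 to 70, 16 wide, 8 to 32 above the table. Tray: x 70 to 180, 90 wide (y), 28 high, centred on y 0. Starts in front of the shelf, left or right, handle roughly towards the robot.
- yellow_tray: Bystander: the same tray with a yellow handle and yellow and amber tiles, same sizes and axes. Starts on the other side from the blue one. To be left alone.
- drying_shelf: (Sizes in mm.) Low fixed wooden shelf: board 160 deep, 300 wide, underside 60 and top 75 above the table, on two side legs; three small pots fixed on its rear. Origin at table level under the middle of the board's front edge (nearest the robot); x points in under the board, y along the edge. Board: x 0 to 160, y -150 to 150. Legs 15 thick at both ends: opening 270 wide, open right through.
- vase: Terracotta vase, 110 mm high, 72 mm across at its widest, standing loose on the shelf board near its left (+y) end. Origin at the centre of its underside, z up. To be left standing.

How it is judged:
At the end, for the whole second after the job is handed in: Blue tray flat and still under the board between the legs, handle out in front, within 10 degrees of square; its front wall 12 mm outside to 48 mm inside the board's front edge. Vase upright and yellow tray each within 20 mm of their starts (x of blue_tray in the frame of drying_shelf between -0.082 and -0.022 m and x of drying_shelf in the frame of blue_tray above 0 m and y of blue_tray in the frame of drying_shelf between -0.085 and 0.085 m and angle between the x axis of blue_tray and the x axis of drying_shelf, either way round below 0.18 rad and height (world z) of blue_tray below 0.006 m and angle between blue_tray's own z axis and vertical below 0.06 rad and linear speed of blue_tray below 0.02 m/s and distance of each of vase, yellow_tray from where it was at the start of the episode below 0.02 m and angle between vase's own z axis and vertical below 0.15 rad); the robot touches nothing.
It fails at once if the blue tray hits the shelf, its legs or its underside (over 2 N) (contact force between blue_tray and drying_shelf above 2 N).
It fails at once if the robot hits the shelf (over 2 N) (contact force between any of the fingers, the arm and drying_shelf above 2 N).
It fails at once if the blue tray is lifted off the table (its handle end over 30 mm up) or tipped by more than 17 degrees (height (world z) of blue_tray above 0.03 m or angle between blue_tray's own z axis and vertical above 0.3 rad).
It fails at once if the vase is shifted by more than 20 mm (distance of vase from where it was at the start of the episode above 0.02 m).
It fails at once if the yellow tray is shifted by more than 20 mm (distance of yellow_tray from where it was at the start of the episode above 0.02 m).
It also fails if it takes over 38 s, if anything falls off the work surface, if the arm or the gripper's body presses on something with over 40 N, if the wrist force passes 120 N, or if a joint passes its speed limit or range.

## Working session

There is one attempt and no reset: what is moved stays moved. The work goes in short steps, Python scripts to look and compute and a tool call to move; the robot and the scene stay as the last step left them, time stands still between calls to the robot, and variables do not carry over. Pictures are saved under pics/ and viewed, at most 10 in all, crops included, and the job is handed in when it is done.

Besides the shell and the picture viewer there is one more tool, called after ">>>" as name(argument=value, ...), one argument or row to a line, values as JSON. carry_out: Moves the arm, as the interface text tells. Its arguments: {"type":"object","properties":{"motion":{"type":"array"},"newtons":{"type":"number"}},"required":["motion"]}

```bash
mkdir -p pics
cat > h.py <<'E'
import numpy as np, cv2
from rig import robot
def cam(n):
    c=robot.get_calibration(n); img,d=robot.get_image(n)
    f=img.shape[0]/2/np.tan(np.radians(c['vfov'])/2)
    R=np.array(c['rotation'],float)
    if R.size==4:
        from scipy.spatial.transform import Rotation as Ro
        R=Ro.from_quat(R[[1,2,3,0]]).as_matrix()
    return dict(img=img,d=d,f=f,cx=c['cx'],cy=c['cy'],R=R.reshape(3,3),t=np.array(c['xyz'],float),c=c)
def pts(k):
    v,u=np.indices(k['d'].shape); z=k['d']
    P=np.stack([(u-k['cx'])/k['f']*z,(v-k['cy'])/k['f']*z,z],-1)
    W=P@k['R'].T+k['t']; W[z<=0]=np.nan; return W
def plane(k,uv,h):
    uv=np.atleast_2d(uv).astype(float)
    r=np.c_[(uv[:,0]-k['cx'])/k['f'],(uv[:,1]-k['cy'])/k['f'],np.ones(len(uv))]@k['R'].T
    return k['t']+r*((h-k['t'][2])/r[:,2])[:,None]
E
python3 - <<'E'
from h import *
for n in('top','side'):
    k=cam(n); print(n,k['c']); cv2.imwrite(f'pics/{n}0.png',k['img']); np.savez(f'{n}0.npz',img=k['img'],d=k['d'])
print(robot.get_obs(), robot.nose_length)
E
```

```text
top {'vfov': 43.85461515758747, 'cx': 270.68770813978716, 'cy': 206.38830109776245, 'xyz': array([ 0.49145017, -0.00967624,  1.05927169]), 'rotation': array([-0.04250147,  0.71118202, -0.70070848,  0.03770116])}
side {'vfov': 42.66694309777837, 'cx': 283.54597877841593, 'cy': 209.22207025017474, 'xyz': array([0.11942001, 0.61694029, 0.8470467 ]), 'rotation': array([ 0.12397041, -0.29730438,  0.87316883, -0.36581094])}
{'t': 0.1, 'qpos': array([ 1.17749379,  0.61581681, -0.01262003,  1.4247628 ,  0.00805881,
        1.1034326 , -0.04037181]), 'joint_velocities': array([ 0.00047452, -0.00229316, -0.00219229, -0.00423589,  0.00132114,
        0.00027151,  0.00011953]), 'joint_torque': array([ 2.00872615e-03, -4.70384538e+01,  2.60909507e-01, -1.71570772e+01,
        1.02429799e-02,  5.86821494e-03,  1.31555302e-05]), 'position': array([ 0.23289167, -0.60612297,  0.24424964]), 'tool_rot': array([-1.16621850e-03,  9.83221260e-01,  1.82413126e-01, -2.12343897e-04]), 'contact_force': array([-0.53461657,  0.3427757 ,  0.65984953]), 'moment': array([ 0.02787436, -0.07300625, -0.03723423]), 'grip_force': 0.0, 'finger_gap': 0.08532855065544262} 0.014
```

View pics/top0.png

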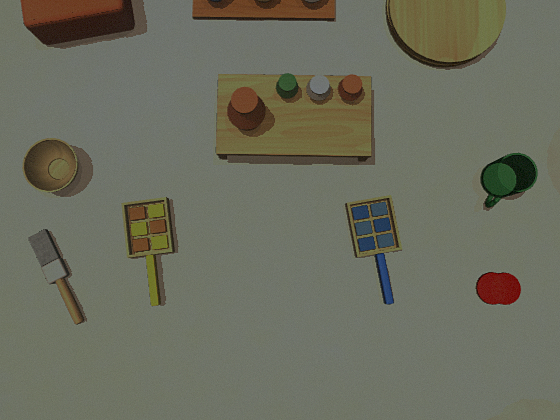

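View pics/side0.png

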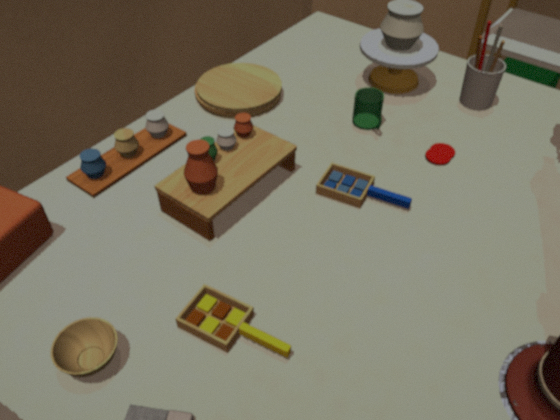

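```bash
cat > meas.py <<'E'
from h import *
def handle(k,lo,hi,h=0.032):
    m=cv2.inRange(cv2.cvtColor(k['img'],cv2.COLOR_BGR2HSV),lo,hi)
    n,l,s,c=cv2.connectedComponentsWithStats(cv2.morphologyEx(m,cv2.MORPH_OPEN,np.ones((3,3))))
    best=None
    for i in range(1,n):
        if s[i,4]<120: continue
        v,u=np.nonzero(l==i); (c0,sz,a)=cv2.minAreaRect(plane(k,np.c_[u,v],h)[:,:2].astype(np.float32))
        if max(sz)/min(sz)>3 and max(sz)>.06:
            b=cv2.boxPoints((c0,sz,a)); e=b[1]-b[0]; f=b[2]-b[1]; e=e if np.linalg.norm(e)>np.linalg.norm(f) else f
            e=e/np.linalg.norm(e); e=e*np.sign(e[0]); print('handle c',np.round(c0,4),'size',np.round(sz,4),'yaw',round(float(np.arctan2(e[1],e[0])),4),'origin est',np.round(np.array(c0)-.02*e,4))
def rect(W,lo,hi,box):
    m=(W[...,2]>lo)&(W[...,2]<hi)&(W[...,0]>box[0])&(W[...,0]<box[1])&(W[...,1]>box[2])&(W[...,1]<box[3])
    m=cv2.morphologyEx(m.astype(np.uint8),cv2.MORPH_OPEN,np.ones((3,3)))
    P=W[m>0]; r=cv2.minAreaRect(P[:,:2].astype(np.float32)); print('rect n',len(P),'z',np.round(np.median(P[:,2]),4),'\n',np.round(cv2.boxPoints(r),4)); return P
BL=((100,150,40),(130,255,255)); YE=((22,150,60),(34,255,255))
E
cat > m1.py <<'E'
from meas import *
for n in('top','side'):
    k=cam(n); W=pts(k); print(n)
    print('blue');handle(k,*BL); print('yellow');handle(k,*YE)
    print('board');rect(W,.066,.084,(.5,.8,-.25,.2))
    print('bluetray');rect(W,.02,.035,(.3,.6,-.35,-.1))
E
python3 m1.py
```

```text
top
blue
handle c [ 0.4709 -0.2256] size [0.0972 0.0145] yaw 0.1895 origin est [ 0.4512 -0.2294]
yellow
handle c [0.4611 0.2279] size [0.0986 0.0145] yaw 0.1493 origin est [0.4413 0.2249]
board
rect n 6803 z 0.0749 
 [[ 0.7031 -0.1943]
 [ 0.7999 -0.1945]
 [ 0.8007  0.1064]
 [ 0.7038  0.1067]]
bluetray
rect n 759 z 0.0293 
 [[ 0.414  -0.1901]
 [ 0.4308 -0.2793]
 [ 0.6088 -0.2458]
 [ 0.592  -0.1566]]
side
blue
handle c [ 0.4649 -0.2137] size [0.0952 0.0296] yaw 0.1796 origin est [ 0.4452 -0.2173]
yellow
handle c [0.4555 0.2359] size [0.1018 0.0245] yaw 0.0989 origin est [0.4356 0.2339]
board
rect n 3874 z 0.0753 
 [[ 0.6988 -0.193 ]
 [ 0.7998 -0.1932]
 [ 0.8004  0.1102]
 [ 0.6994  0.1104]]
bluetray
rect n 669 z 0.0278 
 [[ 0.4109 -0.1789]
 [ 0.4257 -0.2763]
 [ 0.6133 -0.2478]
 [ 0.5985 -0.1504]]
```

```bash
cat > plan.py <<'E'
import sys
from h import *
from scipy.spatial.transform import Rotation as Ro
def plan(x,y,z,yaw):
    o=robot.get_obs(); q=o['tool_rot']; R=Ro.from_quat(q[[1,2,3,0]]).as_matrix()
    y0=np.arctan2(R[1,0],R[0,0]); d=np.array([x,y,z])-o['position']
    print('t',round(o['t'],2),'pos',np.round(o['position'],4),'yaw',round(y0,4),'tilt',np.round(R[:,2],3),'F',np.round(o['contact_force'],1),'gap',o['finger_gap'])
    X=np.array([np.cos(yaw),np.sin(yaw)]);Y=np.array([X[1],-X[0]])
    print('turn units',round(-np.degrees(yaw-y0)/45,3),'then x,y,z units',np.round([d[:2]@X/.08,d[:2]@Y/.08,-d[2]/.08],3))
if __name__=='__main__': plan(*map(float,sys.argv[1:]))
E
python3 - <<'E'
from meas import *
for n in('top','side'):
    k=cam(n); W=pts(k); print(n)
    P=rect(W,.066,.084,(.5,.95,-.25,.2))
    P=P[np.abs(P[:,1]+.044)<.14]
    b=np.digitize(P[:,1],np.linspace(-.18,.1,15)); f=np.array([[P[b==i,1].mean(),np.percentile(P[b==i,0],1)] for i in range(1,15) if (b==i).sum()>20])
    print('front edge slope,x at y=-.044',np.polyfit(f[:,0]+.044,f[:,1],1))
    rect(W,.018,.038,(.3,.75,-.35,-.1))
from plan import plan
plan(.4394,-.2316,.12,.187)
E
```

```text
top
rect n 9736 z 0.0748 
 [[ 0.7033 -0.194 ]
 [ 0.8646 -0.1941]
 [ 0.8648  0.1063]
 [ 0.7036  0.1064]]
front edge slope,x at y=-.044 [0.00285841 0.70453633]
rect n 1009 z 0.0287 
 [[ 0.4134 -0.1913]
 [ 0.4308 -0.2806]
 [ 0.6366 -0.2406]
 [ 0.6193 -0.1513]]
side
rect n 4945 z 0.0754 
 [[ 0.6983  0.1107]
 [ 0.6985 -0.1949]
 [ 0.8631 -0.1947]
 [ 0.8628  0.1108]]
front edge slope,x at y=-.044 [0.00267775 0.70091194]
rect n 1011 z 0.0274 
 [[ 0.4103 -0.1839]
 [ 0.4277 -0.2798]
 [ 0.7368 -0.2236]
 [ 0.7194 -0.1277]]
t 0.3 pos [ 0.2331 -0.6065  0.2449] yaw 0.3669 tilt [-0.     0.001 -1.   ] F [ 0.5 -0.7 -0.6] gap 0.08545303788828662
turn units 0.229 then x,y,z units [ 3.406 -4.125  1.561]
```

>>> carry_out(
  motion=[0,0,0,0.225,0,0.425,-0.515,0.195,0,0,0.425,-0.515,0.195,0,0,0.425,-0.515,0.195,0,0,0.425,-0.515,0.195,0,0,0.425,-0.515,0.195,0,0,0.425,-0.515,0.195,0,0,0.425,-0.515,0.195,0,0,0.425,-0.515,0.195,0,0,0,0,0,0,0],
  newtons=40,
)

```text
t: 1.55
position: [0.4403, -0.2257, 0.1195]
tool_rot: [-0.002, 0.995, 0.1, -0.0]
contact_force: [-0.6, -0.5, 0.1]
finger_gap: 0.085
grip_force: 0.0
```

Run:
```python
from meas import *
from plan import plan
plan(.4394,-.2318,.022,.19)
for n in('top','side'):
    k=cam(n); handle(k,*BL); cv2.imwrite(f'pics/{n}1.png',k['img'])
```

```text
t 1.55 pos [ 0.4403 -0.2257  0.1195] yaw 0.2009 tilt [-0.001  0.004 -1.   ] F [-0.6 -0.5  0.1] gap 0.08504530705262388
turn units 0.014 then x,y,z units [-0.025  0.072  1.219]
handle c [ 0.4832 -0.2232] size [0.0721 0.0146] yaw 0.1895 origin est [ 0.4635 -0.227 ]
handle c [ 0.4644 -0.2137] size [0.096  0.0293] yaw 0.1919 origin est [ 0.4448 -0.2175]
```

View pics/side1.png

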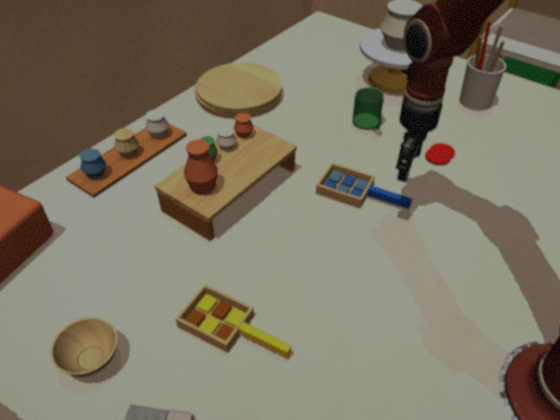

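The side view shows the open gripper (tips near 403,178) above the blue handle (370–410, 186–207), with nothing disturbed. Next I descend.

>>> carry_out(
  motion=[-0.025,0.07,0.2,0.014,0,0,0,0.25,0,0,0,0,0.25,0,0,0,0,0.2,0,0,0,0,0.15,0,0,0,0,0.1,0,0,0,0,0.06,0,0,0,0,0,0,0,0,0,0,0,0,0,0,0,0,0],
)

```text
t: 2.9
position: [0.4373, -0.2376, 0.0241]
tool_rot: [0.0, 0.996, 0.09, 0.0]
contact_force: [0.3, -0.0, -0.2]
finger_gap: 0.0854
grip_force: 0.0
```

Run:
```python
from meas import *
from plan import plan
plan(.4394,-.2318,.022,.19)
for n in('top','side'):
    k=cam(n); handle(k,*BL); cv2.imwrite(f'pics/{n}2.png',k['img'])
a=cv2.imread('pics/top2.png')[180:330,310:450];b=cv2.imread('pics/side2.png')[120:270,310:450]
cv2.imwrite('pics/c2.png',cv2.resize(np.hstack([a,b]),None,fx=2.8,fy=2.8))
```

```text
t 2.9 pos [ 0.4373 -0.2376  0.0241] yaw 0.1793 tilt [ 0.001 -0.    -1.   ] F [ 0.3 -0.  -0.2] gap 0.08541492440572564
turn units -0.014 then x,y,z units [ 0.039 -0.066  0.027]
handle c [ 0.4864 -0.2227] size [0.0654 0.0147] yaw 0.1766 origin est [ 0.4667 -0.2262]
```

View pics/c2.png

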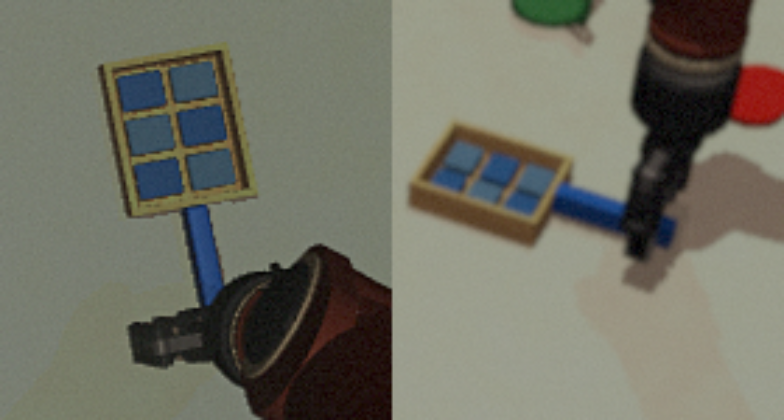

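The crops show the fingers straddling the rear of the handle, near its end. I'll centre the gripper and close.

>>> carry_out(
  motion=[0.03,-0.065,0.02,-0.014,0,0,0,0,0,0,0,0,0,0,0.4,0,0,0,0,0.6,0,0,0,0,0.8,0,0,0,0,1,0,0,0,0,1,0,0,0,0,1,0,0,0,0,1,0,0,0,0,1],
  newtons=40,
)

```text
t: 4.25
position: [0.4385, -0.2323, 0.0222]
tool_rot: [0.0, 0.996, 0.095, 0.0]
contact_force: [0.1, -0.8, 1.9]
finger_gap: 0.0153
grip_force: 43.1
```

Run:
```python
from plan import plan
plan(.50,-.06,.022,0)
```

```text
t 4.25 pos [ 0.4385 -0.2323  0.0222] yaw 0.1897 tilt [ 0. -0. -1.] F [ 0.1 -0.8  1.9] gap 0.015339386709575926
turn units 0.242 then x,y,z units [ 0.769 -2.154  0.003]
```

>>> carry_out(
  motion=[0,0,0,0.08,1,0,0,0,0.08,1,0,0,0,0.08,1,0,-0.15,0,0,1,0.06,-0.25,0,0,1,0.06,-0.25,0,0,1,0.06,-0.25,0,0,1,0.06,-0.25,0,0,1,0.06,-0.25,0,0,1,0.06,-0.25,0,0,1],
)

```text
t: 5.5
position: [0.4666, -0.1013, 0.0222]
tool_rot: [0.001, 1.0, -0.002, -0.0]
contact_force: [-0.7, -1.8, 0.3]
finger_gap: 0.0149
grip_force: 43.3
```

>>> carry_out(
  motion=[0,-0.2,0,0,1,0,-0.15,0,0,1,0,-0.1,0,0,1,0,-0.05,0,0,1,0,0,0,0,1,0,0,0,0,1,0,0,0,0,1,0,0,0,0,1,0,0,0,0,1,0,0,0,0,1],
)

```text
t: 6.75
position: [0.4669, -0.0597, 0.0221]
tool_rot: [-0.0, 1.0, 0.001, -0.0]
contact_force: [-1.0, -0.3, 3.3]
finger_gap: 0.0153
grip_force: 43.3
```

Run:
```python
from meas import *
from plan import plan
plan(.636,-.06,.022,0)
for n in('top','side'):
    k=cam(n); handle(k,*BL); cv2.imwrite(f'pics/{n}3.png',k['img'])
    W=pts(k); rect(W,.018,.034,(.52,.69,-.13,.03))
a=cv2.imread('pics/top3.png')[60:330,190:410];b=cv2.imread('pics/side3.png')[90:360,150:370]
cv2.imwrite('pics/c3.png',cv2.resize(np.hstack([a,b]),None,fx=1.8,fy=1.8))
```

```text
t 6.75 pos [ 0.4669 -0.0597  0.0221] yaw 0.002 tilt [-0.  0. -1.] F [-1.  -0.3  3.3] gap 0.015282820889575728
turn units 0.002 then x,y,z units [2.114e+00 3.000e-03 1.000e-03]
rect n 577 z 0.028 
 [[ 0.5227 -0.015 ]
 [ 0.5236 -0.1051]
 [ 0.6602 -0.1038]
 [ 0.6594 -0.0138]]
rect n 736 z 0.0267 
 [[ 0.52   -0.1021]
 [ 0.6578 -0.1037]
 [ 0.6589 -0.0103]
 [ 0.5211 -0.0087]]
```

View pics/c3.png

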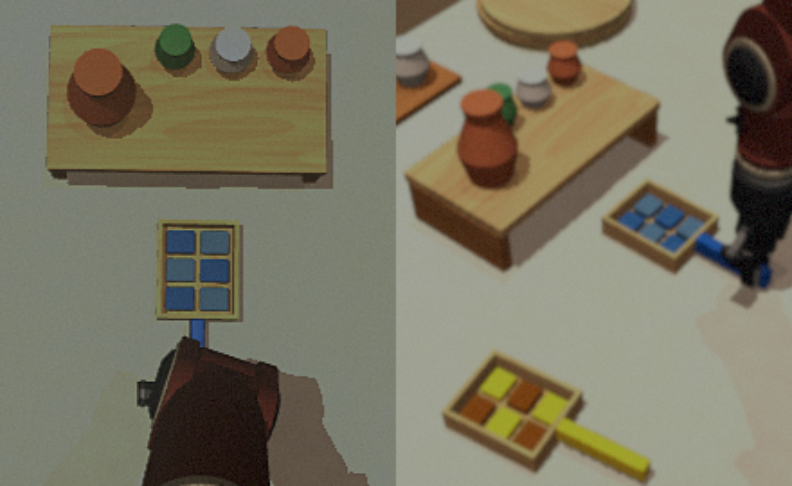

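The crops show the tray square to the shelf and clear in front of it. The nose is at x≈0.659 and the board edge at 0.703. The yellow tray and vase are untouched. Next I slide it in.

>>> carry_out(
  motion=[0.1,0,0,0,1,0.15,0,0,0,1,0.15,0,0,0,1,0.15,0,0,0,1,0.15,0,0,0,1,0.15,0,0,0,1,0.15,0,0,0,1,0.15,0,0,0,1,0.1,0,0,0,1,0,0,0,0,1],
)

```text
t: 8.1
position: [0.5659, -0.0596, 0.0219]
tool_rot: [-0.0, 1.0, 0.001, -0.002]
contact_force: [-2.3, 0.6, 3.1]
finger_gap: 0.0151
grip_force: 43.5
```

>>> carry_out(
  motion=[0.1,0,0,0,1,0.15,0,0,0,1,0.15,0,0,0,1,0.15,0,0,0,1,0.1,0,0,0,1,0.1,0,0,0,1,0.1,0,0,0,1,0,0,0,0,1,0,0,0,0,1,0,0,0,0,1],
)

```text
t: 9.35
position: [0.6346, -0.0596, 0.0219]
tool_rot: [-0.0, 1.0, 0.001, -0.0]
contact_force: [-1.8, -0.9, 2.4]
finger_gap: 0.0154
grip_force: 43.2
```

Run:
```python
from meas import *
from plan import plan
plan(.636,-.06,.022,0)
for n in('top','side'):
    k=cam(n); handle(k,*BL); cv2.imwrite(f'pics/{n}4.png',k['img'])
a=cv2.imread('pics/top4.png')[60:330,190:410];b=cv2.imread('pics/side4.png')[90:360,150:370]
cv2.imwrite('pics/c4.png',cv2.resize(np.hstack([a,b]),None,fx=1.8,fy=1.8))
```

```text
t 9.35 pos [ 0.6346 -0.0596  0.0219] yaw 0.0018 tilt [-0.001  0.    -1.   ] F [-1.8 -0.9  2.4] gap 0.015412546951819544
turn units 0.002 then x,y,z units [ 0.018  0.005 -0.001]
```

View pics/c4.png

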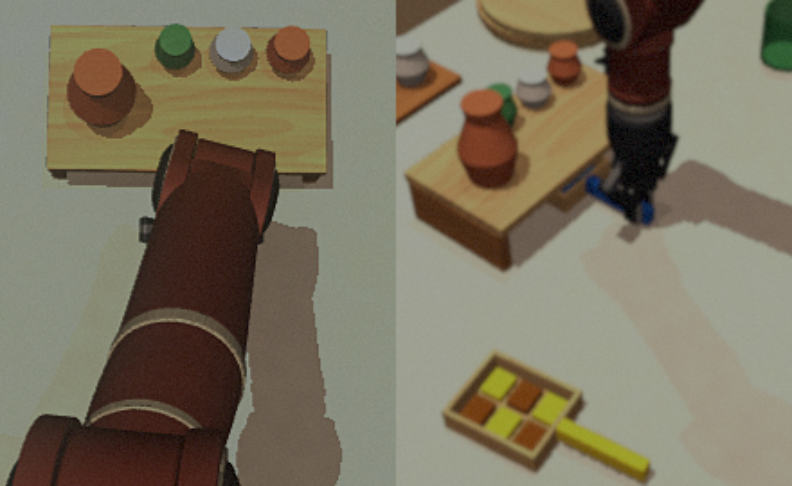

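The tray is under the board with the handle out in front, the vase and yellow tray are unmoved, and forces are small. Time to release and retreat.

>>> carry_out(
  motion=[0,0,0,0,0.7,0,0,0,0,0.5,0,0,0,0,0.3,0,0,0,0,0,0,0,0,0,0,0,0,0,0,0,0,0,0,0,0,0,0,-0.1,0,0,0,0,-0.2,0,0,0,0,-0.2,0,0],
)

```text
t: 10.7
position: [0.6354, -0.0598, 0.0638]
tool_rot: [0.0, 1.0, 0.001, 0.001]
contact_force: [0.9, -0.4, 0.1]
finger_gap: 0.0858
grip_force: 0.0
```

>>> carry_out(
  motion=[0,0,-0.3,0,0,0,0,-0.3,0,0,-0.2,0,-0.3,0,0,-0.3,0,-0.2,0,0,-0.4,0,0,0,0,-0.4,0,0,0,0,-0.4,0,0,0,0,-0.2,0,0,0,0,0,0,0,0,0,0,0,0,0,0],
)

```text
t: 11.95
position: [0.4844, -0.06, 0.151]
tool_rot: [0.0, 1.0, 0.001, 0.001]
contact_force: [0.7, 0.8, 0.8]
finger_gap: 0.0853
grip_force: 0.0
```

Run:
```python
from meas import *
from plan import plan
plan(.5,-.06,.2,0)
for n in('top','side'):
    k=cam(n); print(n); handle(k,*BL); handle(k,*YE); cv2.imwrite(f'pics/{n}5.png',k['img'])
a=cv2.imread('pics/top5.png')[60:330,190:410];b=cv2.imread('pics/side5.png')[90:360,150:370]
cv2.imwrite('pics/c5.png',cv2.resize(np.hstack([a,b]),None,fx=1.8,fy=1.8))
```

```text
t 11.95 pos [ 0.4844 -0.06    0.151 ] yaw 0.0019 tilt [ 0.003 -0.    -1.   ] F [0.7 0.8 0.8] gap 0.08528293000290073
turn units 0.002 then x,y,z units [ 0.195  0.001 -0.613]
top
handle c [0.4611 0.2279] size [0.098  0.0144] yaw 0.1492 origin est [0.4413 0.2249]
side
handle c [ 0.6588 -0.0495] size [0.0261 0.103 ] yaw -0.007 origin est [ 0.6388 -0.0494]
handle c [0.4555 0.2355] size [0.1018 0.0231] yaw 0.108 origin est [0.4356 0.2334]
```

View pics/c5.png

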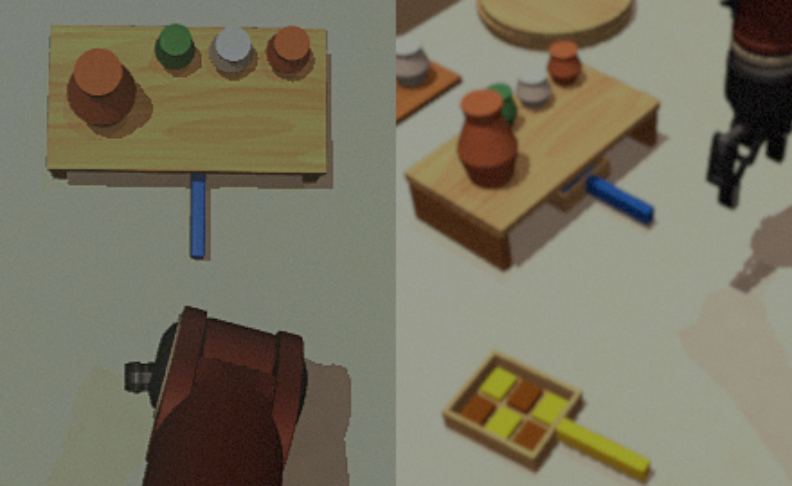

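The handle points straight out, the whole tray is under the board, and the vase and yellow tray are unmoved. The arm is clear of everything.

```bash
python3 -c "
from rig import robot
print(robot.hand_in())"
```

```text
the job is handed in; nothing more can be done
None
```

The blue tray is under the shelf with only its handle sticking straight out in front, the gripper has let go, the vase and yellow tray look undisturbed, and the job is handed in; no verdict came back.

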